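# Nest the loose tub in the leaning holder and secure it for the road

## Task

Put the loose tapered grey tub away: nest it in the tub fixed in the leaning holder, its carry bar running up and down the slope, and press it in lightly until the raised line round it is level with the outer tub's rim (about 20 mm left standing proud), not so far that the two jam. Then slide the aluminium keeper fully in over its rim, let go, and leave everything else where it is.

Things in the scene. Friction and masses are not known exactly. Their poses are not given: they have to be found in the camera images.
- tub: Loose tapered round open tub, grey plastic, 110 g, upright: underside 72 mm across, rim 108 mm across and 85 mm up, wall 4 mm; thin raised line round it 65 mm up. Carry bar 14 mm wide, 16 mm deep along its x axis over the mouth, bar centre 110 mm up, free for 80 mm, on posts at the rim's x ends (118 mm high in all). Origin: centre of underside, z up the axis; half turn about z is the same
- outer: Grey tub fixed in the holder: mouth 104 mm across inside, 96 mm deep, 12 degrees taper a side like the loose tub, in a flat face plate 150 x 200 mm. Origin: mouth centre, level with rim and plate, 128 mm up. z: axis out of the mouth, leaning 0.52 rad towards the robot; x up the slope; y level. Loose tub's underside is to end 65 mm below the mouth; at about 75 mm the walls jam
- follower (a joint): Stiff-sliding black disc, 62 mm across, in the outer tub; the nested tub's underside lands on it. Its top is 48 mm below the outer mouth at 0 and sinks along the axis as the value grows (m, to 0.035). Yields to a push of about 8 N, not to the tub's weight; does not spring back. 0.017 with the tub on it at the wanted depth
- keeper (a joint): Aluminium keeper sliding on the face plate along -y of outer: 0 drawn back, 0.025 m fully in (hard stop). Takes about 3 N, stays where left. Its lip, 30 mm wide, has its underside 30 mm above the plate, its tip 60 mm from the mouth's axis at 0 and 35 mm fully in: it passes over the rim of a tub nested deep enough whose carry bar runs along x of outer
- keeper_tab (a point): Middle of the keeper's upright push tab: a plate 40 mm along x of outer, 10 mm thick along y, reaching from 33 to 75 mm above the face plate. This point is 60 mm above the plate, 99 mm to the y side of the mouth's axis at joint value 0, and moves with the keeper. Push on its outer (+y) face
- dish: bystander: straight-sided shallow grey dish, 96 mm across, 50 mm to the rim, with a carry bar like the tub's (83 mm high in all); origin at the centre of the underside
- jar: bystander: closed white jar with grey cap, 68 mm across, 95 mm high; origin at the centre of the underside
- level: bystander: aluminium torpedo level, 190 mm long along x, 22 mm wide, 48 mm high; origin at the centre of the underside
- gauge: bystander: flat blue plastic joint gauge, 120 x 50 x 5 mm; origin at the centre of the underside
- float: bystander: grout float, 220 x 90 mm, with a wooden handle, 65 mm high; origin at the centre of the underside
There are look-alikes about, which are no part of the job. What is shaped like the tub but blue or orange is not meant.

How it is judged (in metres and radians):
On the way, in this order (a step that is already met when the one before it is completed fails the run):
1. the tub is nested and pressed in to its line (60 to 70 mm deep, 5 mm either way), in line with the outer tub, the keeper still drawn back (z of tub in the frame of outer between -0.07 and -0.06 m and angle between the z axis of tub and the z axis of outer, either way round below 0.12 rad and value of joint keeper below 0.012 m), for 0.2 s.
2. the keeper is slid in over the rim (at least 20 of its 25 mm) (value of joint keeper above 0.02 m), for 0.2 s.
At the end, for the whole second after the job is handed in: The tub rests nested in the outer tub with its underside 60 to 70 mm below the outer mouth (line level with the rim within 5 mm), its axis within 0.12 rad of the outer tub's, its carry bar within 0.6 rad of the slope direction, the keeper at least 20 of its 25 mm in, the tub at rest and released (z of tub in the frame of outer between -0.07 and -0.06 m and angle between the z axis of tub and the z axis of outer, either way round below 0.12 rad and angle between the x axis of tub and the x axis of outer, either way round below 0.6 rad and value of joint keeper above 0.02 m and linear speed of tub below 0.01 m/s); the robot touches nothing.
It fails at once if the tub is pushed in so far that it jams (more than 73 mm) (z of tub in the frame of outer below -0.073 m and distance between tub and outer below 0.085 m).
It fails at once if the tub is pressed hard (over 30 N on the outer tub and its parts) (contact force between tub and outer above 30 N).
It fails at once if a bystander is moved by more than 30 mm (distance of any of dish, jar, level, gauge, float from where it was at the start of the episode above 0.03 m).
It also fails if it takes over 54 s, if anything falls off the work surface, if the arm or the gripper's body presses on something with over 40 N, if the wrist force passes 120 N, or if a joint passes its speed limit or range.

## Robot

A 6-joint arm with a two-finger parallel gripper is mounted at the origin on the work surface. World frame = base frame: x ahead of the robot, y to its left, z up, the work surface at z = 0. Lengths are in mm, angles in degrees, forces in N, time in s.
With the tool pointing down it reaches from about 300 to 850 mm from the base axis. Payload 4.2 kg.
Tool frame: the origin (TCP) lies at the very end of the fingers, on their centre line; the grasp point (between the pads) lies 19 mm behind it (env.grasp_offset is the distance from the TCP to the grasp point, in mm); z points along the fingers, y is the line along which they close (so a half turn about z gives the same grasp; the last joint's range is limited). The gripper opens to 91 mm and grips with 3 to 60 N. Pads are 32 mm wide; open, the fingers measure 118 mm over their backs; the gripper's body (76 mm by 178 mm) begins 60 mm behind the grasp point.
Start: joints at [73.682, 18.312, 89.639, -0, 72.044, -1.146], TCP at [150.489, 554.976, 188.976] pointing down, gripper open.
Joint ranges: [-177.97, 177.97], [-48.28, 115.42], [12.27, 149.76], [-77.06, 257.06], [2.81, 150.46], [-146.56, 146.56]. Speed limits (degrees/s): [147.25, 147.25, 180, 180, 180, 180].

## Interface

Orientations are given as [roll, pitch, yaw] about the fixed x, y, z axes, in that order (R = Rz(yaw) Ry(pitch) Rx(roll)).
In Python, from workcell import env, eyes gives the robot as it stands.
- The arm moves only by the tool send_rows, never from a script. Its arguments are lists of equal length, an entry for each row: "grip": the opening, from -1 (shut) to 1 (fully open), so that 0 is half open; "xyz": the shift along the world's x, y, z in m, a list of three; "yaw": the turn about the world's z in degrees. A call has 1 to 8 rows; each row is the pose to reach, as a shift and turn from the pose commanded when the call began; what a row does not reach only later rows make up. A row lasts 1/12 s, in which the tool goes at most 41.7 mm and 7.16 degrees, less where a joint would pass 70% of its speed; a pose out of reach is approached as far as the arm can. A call with a gripper value outside its range is refused whole. The fingers move at their own pace and stop on an object; "grip_force" is the grip in N (left out, the last holds). Time passes only in rows, so rows that repeat a pose let the fingers close. It gives the time, the measured TCP pose, the force, the opening and the grip force at its end, in the units of the state.
- env.state(): the state, without advancing time (a new reading comes with each control period).
- eyes.grab_frame(name): name is "scene" or "top" or "wrist"; returns a dict with "frame" (400x640x3 uint8, red, green, blue), "fx", "fy", "cx", "cy" (pixels), "pose" (4x4, takes a point from camera to world coordinates). Camera axes: x right, y down, z forward; pixel columns grow to the right and rows downward; lengths in mm; the calibration is good to about 2 mm. A picture is of the moment at which its call begins. There is no depth.
- env.job_done(): hands the job in; it is judged then, once.
The state is a dict: "time_s": time; "qpos": joint angles; "qvel": joint speeds; "effort": joint torques, N m; "ee_pos": TCP position; "ee_rot": TCP orientation; "force": force on the tool from outside, world axes, zero at the start; "torque": the same for the moment, N m; "gripper_width": finger opening in mm; "gripper_force": force on a finger pad.
Only numpy, scipy, OpenCV 4.12 (cv2) and the standard library are available. Lean on these libraries where they do the work, as an engineer would, in place of code of your own. Each camera call takes 0.05 s, during which the arm holds its last target. There are 200 camera calls.

## Working session

There is one attempt and no reset: what is moved stays moved. The work goes in short steps, Python scripts to look and compute and a tool call to move; the robot and the scene stay as the last step left them, time stands still between calls to the robot, and variables do not carry over. Pictures are saved under pics/ and viewed, at most 11 in all, crops included, and the job is handed in when it is done.

Besides the shell and the picture viewer there is one more tool, called after "Request:" by a JSON object that holds its "fn" and its "kwargs", one argument or row to a line. send_rows: Moves the arm, as the interface text tells. Its arguments: {"type":"object","properties":{"grip":{"type":"array"},"xyz":{"type":"array"},"yaw":{"type":"array"},"grip_force":{"type":"number"}},"required":["grip","xyz","yaw"]}

```bash
mkdir -p pics; cat > h.py <<'E'
import numpy as np,cv2
from workcell import env,eyes
def snap(n,f):
    d=eyes.grab_frame(n); np.savez('pics/'+f,**d); cv2.imwrite(f'pics/{f}.png',cv2.cvtColor(d['frame'],cv2.COLOR_RGB2BGR)); return d
def load(f): return dict(np.load(f'pics/{f}.npz'))
def ray(d,u,v):
    r=d['pose'][:3,:3]@np.array([(u-d['cx'])/d['fx'],(v-d['cy'])/d['fy'],1]); return d['pose'][:3,3],r/np.linalg.norm(r)
def onz(d,u,v,z):
    o,r=ray(d,u,v); return o+r*(z-o[2])/r[2]
def proj(d,p):
    q=np.linalg.inv(d['pose'])@np.append(p,1); return d['fx']*q[0]/q[2]+d['cx'],d['fy']*q[1]/q[2]+d['cy']
E
python3 - <<'E'
from h import *
for n in('scene','top'):
    d=snap(n,n+'0'); print(n,d['pose'].round(3).tolist(),d['fx'],d['cx'],d['cy'])
print(env.state())
E
```

```text
scene [[-0.018, 0.846, -0.534, 1407.889], [1.0, 0.016, -0.009, 52.016], [0.0, -0.534, -0.846, 1573.33], [0.0, 0.0, 0.0, 1.0]] 465.24615521383197 318.4697194962454 199.72736529330996
top [[0.006, -0.998, 0.07, 392.668], [-1.0, -0.005, 0.006, 23.671], [-0.006, -0.07, -0.998, 1587.604], [0.0, 0.0, 0.0, 1.0]] 433.13366243485706 329.7275546298378 196.52107652143684
{'time_s': 0.1, 'qpos': array([ 7.36836755e+01,  1.83475928e+01,  8.96975880e+01, -2.02810119e-03,
        7.20456725e+01, -1.14646889e+00]), 'qvel': array([-0.04498227, -0.07091094, -0.19833575,  0.02591742,  0.02564082,
       -0.08134757]), 'effort': array([ 2.07475678e-03, -4.13330376e+01, -2.32508093e+01,  7.30226515e-02,
        4.22166951e-02, -6.70569989e-05]), 'ee_pos': array([150.34633729, 554.49187467, 188.22064996]), 'ee_rot': array([-1.79909126e+02,  1.10137123e-04,  1.64830771e+02]), 'force': array([ 0.24645506,  0.41315779, -0.64474475]), 'torque': array([-0.00891014,  0.05746692,  0.00782908]), 'gripper_force': 0.0, 'gripper_width': 90.67335152268674}
```

View pics/scene0.png

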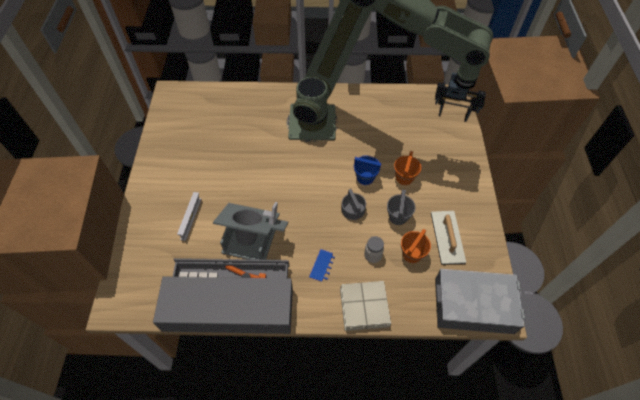

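View pics/top0.png

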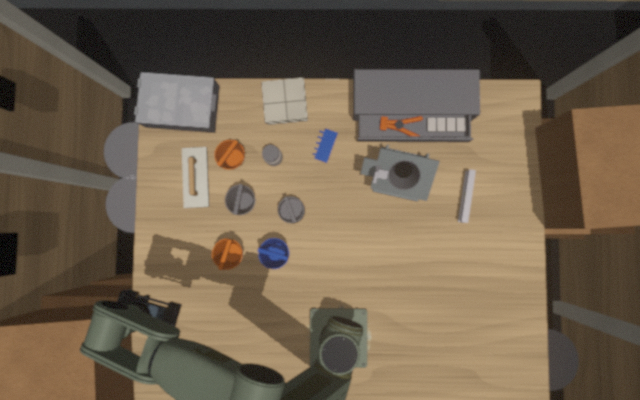

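Candidates: grey with carry bar at scene (352,206)/top (291,208) and scene (401,210)/top (240,198). One is the straight-sided dish and the other the tub. Blue and orange ones are look-alikes. I'll enlarge both, plus the holder.

```bash
python3 - <<'E'
from h import *
s=cv2.imread('pics/scene0.png');t=cv2.imread('pics/top0.png')
f=lambda im,x,y,w,h,k:cv2.resize(im[y:y+h,x:x+w],None,fx=k,fy=k,interpolation=cv2.INTER_CUBIC)
a=np.hstack([f(s,335,180,100,70,4),f(t,215,170,100,70,4)])
b=np.hstack([f(s,205,195,100,70,4),f(t,355,140,100,70,4)])
o=np.vstack([a,b]); o=np.clip(o*1.6,0,255).astype(np.uint8); cv2.imwrite('pics/c1.png',o)
E
```

```text
(no output)
```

View pics/c1.png

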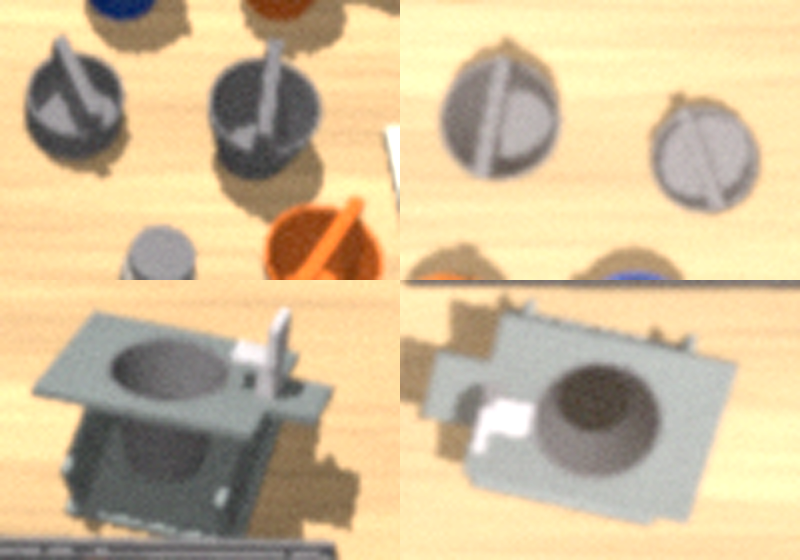

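Scene (401,210)/top (240,198) is visibly tapered with a narrow base, so that's the tub. The other one is straight-sided and shallow: the dish. The holder's mouth is at top (404.8,175.3), with the keeper on its left side (+y).

```bash
python3 - <<'E'
from h import *
t=load('top0');s=load('scene0')
a=onz(t,240.5,185,118);b=onz(t,235.5,213,118);print('bar',a,b,(a+b)/2,np.degrees(np.arctan2(*(b-a)[1::-1])))
a=onz(s,335+277/4,180+42/4,118);b=onz(s,335+265/4,180+130/4,118);print('bar s',a,b,(a+b)/2,np.degrees(np.arctan2(*(b-a)[1::-1])))
print('rim t',onz(t,215+100/4,170+118/4,85),'rim s',onz(s,335+265/4,180+104/4,85))
print('mouth t',onz(t,404.75,175.25,128),'s',onz(s,205+169/4,195+(370-280)/4,128))
P=[onz(t,381.2,148,165.5),onz(t,439.2,160.5,165.5),onz(t,427,200.5,90.5),onz(t,372.5,191.7,90.5)]
for p in P:print('plate',p)
for i,j in((1,0),(2,3),(2,1),(3,0)):
    v=P[j]-P[i];print(np.degrees(np.arctan2(v[1],v[0])),np.linalg.norm(v))
E
```

```text
bar [534.09380291 337.36365283 118.        ] [438.4971351  352.44930257 118.        ] [486.295469  344.9064777 118.       ] 171.03237965586544
bar s [442.69815865 356.52609713 118.        ] [538.85708056 337.92444562 118.        ] [490.7776196  347.22527137 118.        ] -10.948461252153876
rim t [486.58060942 345.1323291   85.        ] rim s [490.76362955 346.58609449  85.        ]
mouth t [ 569.08079133 -221.02628021  128.        ] s [ 575.83279516 -217.9776003   128.        ]
plate [ 655.05638918 -137.33964847  165.5       ]
plate [ 614.16082703 -328.8440646   165.5       ]
plate [ 486.13923605 -303.60468195   90.5       ]
plate [ 515.7130031  -115.27240567   90.5       ]
77.94561060499863 195.8223388710125
81.0757353524273 190.64011642068544
-11.152802408132324 150.50433280685198
-8.998964536846183 159.7765391028704
```

Request:
{"fn": "send_rows", "kwargs": {
  "grip": [1,1,1,1,1,1,1,1],
  "xyz": [
    [0,0,0.04],
    [0.0,0,0.08],
    [0.02,-0.02,0.11],
    [0.05,-0.04,0.11],
    [0.09,-0.06,0.11],
    [0.13,-0.08,0.11],
    [0.165,-0.1,0.11],
    [0.2,-0.12,0.11]
  ],
  "yaw": [0,0,0,1,2,3,4,5]
}}

```text
time_s: 0.77
ee_pos: [348.8, 435.4, 298.7]
ee_rot: [-180.0, -0.0, 169.9]
force: [1.1, 0.9, 0.8]
gripper_width: 91.4
gripper_force: 0.0
```

Request:
{"fn": "send_rows", "kwargs": {
  "grip": [1,1,1,1,1,1,1,1],
  "xyz": [
    [0.035,-0.02,0],
    [0.07,-0.045,0],
    [0.105,-0.07,0],
    [0.137,-0.09,0],
    [0.137,-0.09,0],
    [0.137,-0.09,0],
    [0.137,-0.09,0],
    [0.137,-0.09,0]
  ],
  "yaw": [0,0,0,0,0,0,0,0]
}}

```text
time_s: 1.43
ee_pos: [483.4, 347.4, 298.9]
ee_rot: [180.0, -0.0, 169.9]
force: [-0.8, 1.0, 0.4]
gripper_width: 91.0
gripper_force: 0.0
```

```bash
python3 - <<'E'
from h import *
d=snap('wrist','w1');print(d['pose'].round(3).tolist(),d['fx'],d['cx'],d['cy']);print(env.state()['ee_pos'],env.state()['ee_rot'],env.state()['time_s'])
print(proj(d,[488,346,118]),proj(d,[536,338,118]),proj(d,[440,354,118]))
E
```

```text
[[0.176, 0.947, 0.268, 406.97], [0.984, -0.169, -0.048, 361.215], [0.0, 0.272, -0.962, 495.587], [0.0, 0.0, 0.0, 1.0]] 281.62863516663765 323.460335524521 201.27151567972837
[483.32793895 347.56523892 299.04796634] [ 1.79988037e+02 -2.35367019e-02  1.69936158e+02] 1.4833
(np.float64(322.8585525146831), np.float64(184.2930462355564)) (np.float64(323.275577990088), np.float64(217.90830441773005)) (np.float64(322.41192736115863), np.float64(148.29184071735423))
```

View pics/w1.png

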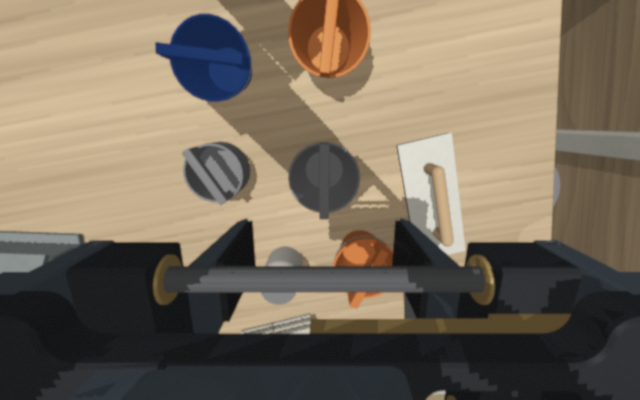

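The wrist view shows the tub's bar from (323,143) to (323,218), matching my estimate of a centre at (488,346) and yaw -10°. I'll grip it 22 mm towards the far end, so that it can hang tilted like the outer tub.

Request:
{"fn": "send_rows", "kwargs": {
  "grip": [0,0,0,0,0,0,0,0],
  "xyz": [
    [0.026,-0.0055,0],
    [0.026,-0.0055,-0.04],
    [0.026,-0.0055,-0.08],
    [0.026,-0.0055,-0.12],
    [0.026,-0.0055,-0.145],
    [0.026,-0.0055,-0.145],
    [0.026,-0.0055,-0.145],
    [0.026,-0.0055,-0.145]
  ],
  "yaw": [0,0,0,0,0,0,0,0]
}}

```text
time_s: 2.15
ee_pos: [511.3, 342.6, 156.3]
ee_rot: [179.8, 0.2, 169.9]
force: [0.3, -0.6, 0.6]
gripper_width: 45.5
gripper_force: 0.0
```

```bash
python3 - <<'E'
from h import *
s=env.state();print(s['ee_pos'],s['ee_rot'],s['gripper_width'])
E
```

```text
[511.26071697 342.63129455 156.33940657] [1.79834855e+02 1.66569511e-01 1.69898622e+02] 45.51633484154024
```

Request:
{"fn": "send_rows", "kwargs": {
  "grip": [0,0,0,-1,-1,-1,-1,-1],
  "xyz": [
    [-0.001,-0.0005,-0.03],
    [-0.001,-0.0005,-0.064],
    [-0.001,-0.0005,-0.064],
    [-0.001,-0.0005,-0.064],
    [-0.001,-0.0005,-0.064],
    [-0.001,-0.0005,-0.064],
    [-0.001,-0.0005,-0.064],
    [-0.001,-0.0005,-0.064]
  ],
  "yaw": [0,0,0,0,0,0,0,0],
  "grip_force": 4
}}

```text
time_s: 2.82
ee_pos: [510.4, 341.3, 91.7]
ee_rot: [179.9, 0.1, 169.8]
force: [0.1, 0.7, 0.9]
gripper_width: 15.1
gripper_force: 0.2
```

Request:
{"fn": "send_rows", "kwargs": {
  "grip": [-1,-1,-1,-1,-1,-1,-1,-1],
  "xyz": [
    [0,0,0],
    [0,0,0],
    [0,0,0.01],
    [0,0,0.03],
    [0,0,0.05],
    [0,0,0.07],
    [0,0,0.09],
    [0,0,0.11]
  ],
  "yaw": [0,0,0,0,0,0,0,0]
}}

```text
time_s: 3.48
ee_pos: [508.9, 340.1, 200.9]
ee_rot: [-179.9, -0.1, 169.8]
force: [0.4, 0.4, -1.6]
gripper_width: 14.1
gripper_force: 4.0
```

Request:
{"fn": "send_rows", "kwargs": {
  "grip": [-1,-1,-1,-1,-1,-1],
  "xyz": [
    [0,0,0.03],
    [0,0,0.06],
    [0,0,0.09],
    [0,0,0.09],
    [0,0,0.09],
    [0,0,0.09]
  ],
  "yaw": [0,0,0,0,0,0]
}}

```text
time_s: 3.98
ee_pos: [508.8, 340.1, 288.9]
ee_rot: [-179.9, -0.1, 169.8]
force: [0.4, 0.1, -2.5]
gripper_width: 14.1
gripper_force: 4.0
```

```bash
python3 - <<'E'
from h import *
w=snap('wrist','w2');s=snap('scene','s2');p=env.state()['ee_pos'];print(p)
u,v=map(int,proj(s,p)); a=s['frame'][v-50:v+50,u-60:u+60];a=cv2.resize(a,None,fx=4,fy=4,interpolation=cv2.INTER_CUBIC)
b=cv2.resize(w['frame'][100:350,200:450],(400,400));o=np.hstack([a[:400,:400],b])[:,:,::-1];cv2.imwrite('pics/c2.png',np.clip(o*1.5,0,255).astype(np.uint8));print(u,v)
E
```

```text
[508.64836852 340.02293725 287.96973974]
408 178
```

View pics/c2.png

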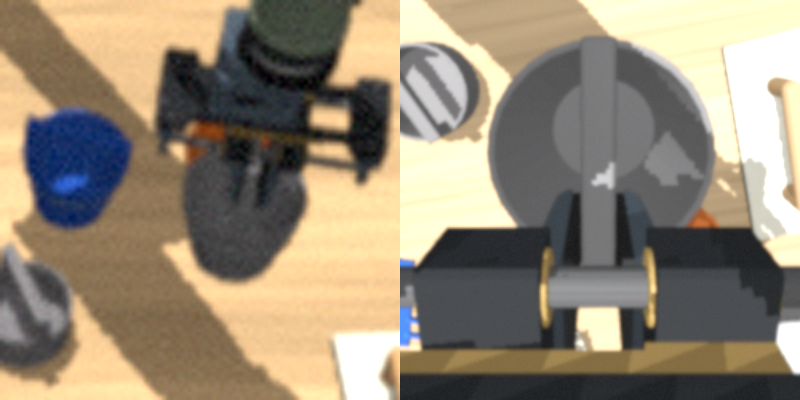

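The tub hangs tilted, with its base swung away from the robot. In the wrist crop the bar's robot-side end is at (598,40), i.e. full image (324,125). I'll get the tilt from that.

```bash
python3 - <<'E'
from h import *
w=load('w2');g=np.array([508.7,340,307]);e=np.array([np.cos(np.radians(-10)),np.sin(np.radians(-10)),0])
for a in range(0,45,5):
    s,c=np.sin(np.radians(a)),np.cos(np.radians(a));R=lambda x,z:g+e*(x*c-z*s)+np.array([0,0,x*s+z*c])
    print(a,proj(w,R(-76,8)),proj(w,R(-22,-110)))
t=load('top0')
E
```

```text
0 (np.float64(322.41379576359583), np.float64(124.53959385657755)) (np.float64(323.24913541509284), np.float64(177.389327107889))
5 (np.float64(322.4682875372392), np.float64(123.75037105167083)) (np.float64(323.28743058650434), np.float64(186.15956125429426))
10 (np.float64(322.5231473007349), np.float64(123.97494543195126)) (np.float64(323.3233167262309), np.float64(194.97605253974012))
15 (np.float64(322.5778135186485), np.float64(125.10465010457595)) (np.float64(323.35688819525916), np.float64(203.84135838357744))
20 (np.float64(322.6318317777645), np.float64(127.03621172331098)) (np.float64(323.38822098490533), np.float64(212.7596233739118))
25 (np.float64(322.6848420137176), np.float64(129.67358442310382)) (np.float64(323.41737257251344), np.float64(221.73625314557933))
30 (np.float64(322.73656525862435), np.float64(132.92896515341923)) (np.float64(323.44438161532815), np.float64(230.77763019131115))
35 (np.float64(322.78679079002217), np.float64(136.72319402571907)) (np.float64(323.46926743797894), np.float64(239.8908570498209))
40 (np.float64(322.8353642191564), np.float64(140.98571409672599)) (np.float64(323.49202927246836), np.float64(249.08351323719873))
```

The floor's centre (v≈181) fits a tilt of only about 2–3°, so pad friction is holding the tub level. I'll carry it to the holder at minimum grip and let it swing there, and refine the mouth position with an ellipse fit.

Request:
{"fn": "send_rows", "kwargs": {
  "grip": [-1,-1,-1,-1,-1,-1,-1,-1],
  "xyz": [
    [0,-0.015,0],
    [0,-0.045,0],
    [0,-0.08,0],
    [0,-0.115,0],
    [0,-0.15,0],
    [0,-0.185,0],
    [0,-0.22,0],
    [0,-0.255,0]
  ],
  "yaw": [0,0,0,0,0,0,0,0]
}}

```text
time_s: 4.75
ee_pos: [508.3, 83.2, 289.0]
ee_rot: [-179.9, -0.1, 169.8]
force: [0.0, 1.0, -2.0]
gripper_width: 13.1
gripper_force: 4.0
```

Request:
{"fn": "send_rows", "kwargs": {
  "grip": [-1,-1,-1,-1,-1,-1,-1,-1],
  "xyz": [
    [0,-0.035,0],
    [0,-0.07,0],
    [0,-0.105,0],
    [0,-0.14,0],
    [0,-0.17,0],
    [0,-0.185,0],
    [0,-0.19,0],
    [0,-0.19,0]
  ],
  "yaw": [0,0,0,0,0,0,0,0],
  "grip_force": 3
}}

```text
time_s: 5.42
ee_pos: [508.6, -105.5, 289.1]
ee_rot: [180.0, -0.1, 169.7]
force: [-0.5, -0.1, -1.1]
gripper_width: 13.7
gripper_force: 3.0
```

```bash
python3 - <<'E'
from h import *
t=load('top0');s=load('scene0')
vis=[]
rs=[]
for d,(u,v),n in((t,(405,175),'t'),(s,(247,217),'s')):
    g=cv2.cvtColor(d['frame'],cv2.COLOR_RGB2GRAY);k=6
    x0,y0=u-28,v-26;c=cv2.resize(g[y0:y0+52,x0:x0+56],None,fx=k,fy=k,interpolation=cv2.INTER_CUBIC);c=cv2.GaussianBlur(c,(9,9),0)
    # rim edge: along rays from centre, strongest dark->bright step
    pts=[]
    gx=c.astype(float)
    for a in np.radians(np.arange(0,360,5)):
        r=np.arange(40,150);px=28*k+r*np.cos(a);py=26*k+r*np.sin(a);ok=(px<56*k-1)&(py<52*k-1)&(px>0)&(py>0)
        pr=gx[py[ok].astype(int),px[ok].astype(int)];
        pred=[]
        dd=pr[8:]-pr[:-8]
        # restrict near expected radius
        i=np.argmax(dd);pts.append((px[ok][i+4],py[ok][i+4],dd[i]))
    P=np.array(pts,np.float32)[:,:2]
    for _ in range(4):
        e=cv2.fitEllipseDirect(P.reshape(-1,1,2));(cx,cy),(w,h),an=e
        q=(P-[cx,cy])@np.array([[np.cos(np.radians(an)),-np.sin(np.radians(an))],[np.sin(np.radians(an)),np.cos(np.radians(an))]])
        rr=np.hypot(q[:,0]/(w/2),q[:,1]/(h/2));P=P[abs(rr-1)<0.12].astype(np.float32)
    uu,vv=x0+(cx+.5)/k-.5,y0+(cy+.5)/k-.5
    print(n,uu,vv,w/k,h/k,an,len(P),onz(d,uu,vv,128));rs.append(ray(d,uu,vv))
    cc=cv2.cvtColor(c,cv2.COLOR_GRAY2BGR);cv2.ellipse(cc,e,(0,0,255),1);vis.append(cc)
A=np.zeros((3,3));b=np.zeros(3)
for o,r in rs:
    M=np.eye(3)-np.outer(r,r);A+=M;b+=M@o
print('tri',np.linalg.solve(A,b))
w=snap('wrist','w3');vis.append(cv2.resize(w['frame'][60:310,200:450,::-1],(312,312)))
cv2.imwrite('pics/c3.png',np.clip(np.hstack([x[:312] for x in vis])[:, :].astype(float)*1.3,0,255)[:, :].astype(np.uint8)[:, :]) 
im=cv2.imread('pics/c3.png');cv2.imwrite('pics/c3.png',cv2.resize(im,(800,int(312*800/im.shape[1]))));print(im.shape,env.state()['ee_pos'])
E
```

```text
Traceback (most recent call last):
cv2.error: OpenCV(4.12.0) /io/opencv/modules/imgproc/src/shapedescr.cpp:718: error: (-215:Assertion failed) n >= 0 && (depth == CV_32F || depth == CV_32S) in function 'fitEllipseDirect'
```

```bash
python3 - <<'E'
from h import *
vis=[];rs=[];k=6
for n,(u,v) in(('top0',(405,175)),('scene0',(247,217))):
    d=load(n);x0,y0=u-28,v-26
    c=cv2.cvtColor(d['frame'],cv2.COLOR_RGB2GRAY)[y0:y0+52,x0:x0+56];c=cv2.GaussianBlur(cv2.resize(c,None,fx=k,fy=k,interpolation=cv2.INTER_CUBIC),(9,9),0)
    P=[]
    for a in np.radians(np.arange(0,360,5)):
        r=np.arange(40,150);px=28*k+r*np.cos(a);py=26*k+r*np.sin(a)
        pr=c[py.astype(int).clip(0,311),px.astype(int).clip(0,335)].astype(float)
        i=np.argmax(pr[8:]-pr[:-8])+4;P.append((px[i],py[i]))
    P=np.array(P,np.float32)
    for _ in range(5):
        e=cv2.fitEllipse(P.reshape(-1,1,2));(cx,cy),(w,h),an=e;t=np.radians(an)
        q=(P-[cx,cy])@np.array([[np.cos(t),-np.sin(t)],[np.sin(t),np.cos(t)]])
        P=np.ascontiguousarray(P[abs(np.hypot(q[:,0]*2/w,q[:,1]*2/h)-1)<0.12],np.float32)
    uu,vv=x0+(cx+.5)/k-.5,y0+(cy+.5)/k-.5
    print(n,uu,vv,w/k,h/k,an,len(P),onz(d,uu,vv,128));rs.append(ray(d,uu,vv))
    cc=cv2.cvtColor(c,cv2.COLOR_GRAY2BGR);cv2.ellipse(cc,e,(0,0,255),1);vis.append(cc)
M=[np.eye(3)-np.outer(r,r) for o,r in rs]
print('tri',np.linalg.solve(sum(M),sum(m@o for m,(o,r) in zip(M,rs))))
w=snap('wrist','w3');vis.append(cv2.resize(w['frame'][60:310,200:450,::-1],(312,312)))
cv2.imwrite('pics/c3.png',cv2.resize(cv2.convertScaleAbs(np.hstack(vis),alpha=1.4),None,fx=.8,fy=.8));print(env.state()['ee_pos'])
E
```

```text
top0 403.8741734822591 174.9676996866862 27.73578643798828 31.72174072265625 82.60211181640625 70 [ 570.02819529 -218.06931179  128.        ]
scene0 250.29202270507812 215.80826314290366 17.31103261311849 40.44981384277344 82.38619232177734 26 [ 568.62157555 -207.74493155  128.        ]
tri [ 569.54872639 -212.52140934  130.26832113]
[ 508.81212881 -104.26722975  289.27774795]
```

View pics/c3.png

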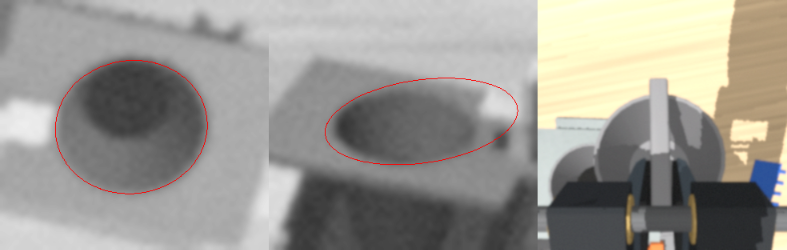

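The top fit hugs the mouth, giving (570,-218). The scene fit leaked onto the keeper, so I ignore it; by eye the scene gives (575,-218). In the wrist crop the tub now hangs clearly tilted, with the bar's robot-side end at full image (320,140) and the rim centre near (320,220).

```bash
python3 - <<'E'
from h import *
w=snap('wrist','w4');p=env.state()['ee_pos'];g=p+[0,0,19];e=np.array([np.cos(np.radians(-10)),np.sin(np.radians(-10)),0])
print(p,abs(w['frame'].astype(int)-load('w3')['frame']).mean())
for a in range(10,50,5):
    s,c=np.sin(np.radians(a)),np.cos(np.radians(a));R=lambda x,z:proj(w,g+e*(x*c-z*s)+np.array([0,0,x*s+z*c]))[1]
    print(a,R(-76,8),R(-22-54,-25),R(-22,-25),R(-22,-106))
f=w['frame'][:,:,:].mean(2);print(f[120:240:2,300].round(),f[120:240:2,323].round())
E
```

```text
[ 508.99934722 -103.65562935  289.4859557 ] 1.7291484375
10 124.30200097967914 131.96552999427942 204.19777855085482 195.72056774360823
15 125.42718154905013 136.48429173298402 206.86103907511745 204.39941812904948
20 127.35870341382078 141.4144698775395 209.7004947118399 213.13576036392598
25 129.9996457062514 146.69829038438948 212.69791137605102 221.93333897646562
30 133.26148741287545 152.28597386332854 215.83565682231531 230.79691381173907
35 137.06449167679833 158.13489145791945 219.09666207164966 239.73198234829024
40 141.33764760305738 164.2087373097791 222.46436210216763 248.744515956454
45 146.01831310846916 170.47674289168177 225.9226197211085 257.8406967879373
[167. 172. 176. 176. 173. 173. 174. 175. 175. 173. 177. 180. 179. 174.
 171. 174. 175. 167. 144. 134.  99.  88.  88.  88.  88.  88.  87.  88.
  87.  87.  87.  87.  85.  86.  85.  84.  84.  83.  83.  83.  82.  85.
 103.  96.  84.  84.  84.  85.  84.  85.  77.  55.  48.  47.  48.  48.
  48.  46.  47.  49.] [177. 176. 174. 174. 173. 175. 176. 171. 150. 137. 138. 139. 140. 138.
 139. 140. 140. 140. 139. 139. 140. 140. 139. 140. 140. 141. 141. 141.
 140. 141. 141. 140. 141. 141. 141. 142. 142. 142. 142. 143. 142. 143.
 143. 143. 143. 143. 127.  89.  85.  84.  85.  85.  84.  84.  84.  85.
  86.  85.  86.  86.]
```

Tilt is about 33°, close to the 30° wanted. I'll firm the grip to hold it there and line up along the outer tub's axis.

Request:
{"fn": "send_rows", "kwargs": {
  "grip": [-1,-1,-1,-1,-1,-1,-1,-1],
  "xyz": [
    [0,0,0],
    [0,-0.012,0],
    [0,-0.032,0],
    [0,-0.054,0],
    [0,-0.076,0],
    [-0.001,-0.094,0],
    [-0.002,-0.103,0],
    [-0.002,-0.103,0]
  ],
  "yaw": [0,0,0,0,0,0,0,0],
  "grip_force": 8
}}

```text
time_s: 6.18
ee_pos: [507.4, -208.8, 289.7]
ee_rot: [-180.0, -0.0, 169.7]
force: [0.2, -0.7, -0.8]
gripper_width: 12.3
gripper_force: 8.0
```

```bash
python3 - <<'E'
from h import *
w=snap('wrist','w5');p=env.state()['ee_pos'];g=p+[0,0,19];e=np.array([np.cos(np.radians(-10)),np.sin(np.radians(-10)),0])
print(p)
for a in (30,35):
    s,c=np.sin(np.radians(a)),np.cos(np.radians(a));R=lambda x,z:proj(w,g+e*(x*c-z*s)+np.array([0,0,x*s+z*c]))[1]
    print(a,R(-76,8),R(-22-54,-25))
t=snap('top','t5');s=snap('scene','s5')
a=cv2.resize(t['frame'][120:220,340:470],(520,400),interpolation=cv2.INTER_CUBIC)
b=cv2.resize(w['frame'][100:300,250:390],(280,400))
cv2.imwrite('pics/c5.png',cv2.convertScaleAbs(np.hstack([a,b])[:,:,::-1],alpha=1.4))
E
```

```text
[ 507.47421882 -207.49919258  289.79367537]
30 132.9196774233087 151.93832083474337
35 136.72130743000176 157.7871265787374
```

View pics/c5.png

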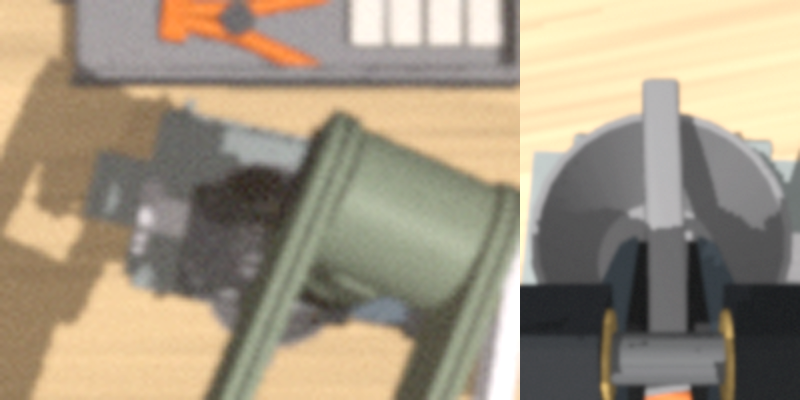

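Tilt is about 35° over the mouth, a touch past 30°. Contact with the far wall will straighten it. Going in along the axis with a compliant grip.

Request:
{"fn": "send_rows", "kwargs": {
  "grip": [-1,-1,-1,-1,-1,-1,-1,-1],
  "xyz": [
    [0.006,-0.001,-0.02],
    [0.012,-0.002,-0.04],
    [0.019,-0.0025,-0.057],
    [0.025,-0.0035,-0.068],
    [0.031,-0.0045,-0.079],
    [0.036,-0.005,-0.087],
    [0.039,-0.006,-0.092],
    [0.039,-0.006,-0.092]
  ],
  "yaw": [0,0,0,0,0,0,0,0],
  "grip_force": 5
}}

```text
time_s: 7.0
ee_pos: [546.9, -213.1, 197.0]
ee_rot: [180.0, -0.1, 169.9]
force: [0.0, 1.0, -0.9]
gripper_width: 13.1
gripper_force: 5.0
```

Request:
{"fn": "send_rows", "kwargs": {
  "grip": [-1,-1,-1,-1,-1,-1,-1,-1],
  "xyz": [
    [0.0012,-0.0002,-0.0022],
    [0.0024,-0.0005,-0.0043],
    [0.0036,-0.0007,-0.0064],
    [0.0048,-0.001,-0.0085],
    [0.006,-0.0012,-0.0107],
    [0.0073,-0.0015,-0.013],
    [0.0085,-0.0018,-0.015],
    [0.0085,-0.0018,-0.015]
  ],
  "yaw": [0,0,0,0,0,0,0,0]
}}

```text
time_s: 7.67
ee_pos: [555.0, -215.1, 182.4]
ee_rot: [180.0, -0.0, 169.8]
force: [-0.5, 0.4, -1.4]
gripper_width: 12.8
gripper_force: 5.0
```

```bash
python3 - <<'E'
from h import *
w=snap('wrist','w6');p=env.state()['ee_pos'];print(p,env.state()['force'])
s=snap('scene','s6')
a=cv2.resize(s['frame'][170:270,190:320],(520,400),interpolation=cv2.INTER_CUBIC)
b=cv2.resize(w['frame'][100:300,250:390],(280,400))
cv2.imwrite('pics/c6.png',cv2.convertScaleAbs(np.hstack([a,b])[:,:,::-1],alpha=1.4))
g=p+[0,0,19];e=np.array([np.cos(np.radians(-10)),np.sin(np.radians(-10)),0])
for a in (20,25,30,35):
    s,c=np.sin(np.radians(a)),np.cos(np.radians(a));R=lambda x,z:proj(w,g+e*(x*c-z*s)+np.array([0,0,x*s+z*c]))[1]
    print(a,R(-76,8),R(-22-54,-25))
E
```

```text
[ 554.97409933 -215.10701669  182.64111319] [ 0.31311394 -0.37181796 -1.30229049]
20 127.20827084913849 141.25015924533142
25 129.84573709180754 146.53400769762695
30 133.1050187835365 152.12205195681145
35 136.9062348384702 157.97158275757295
```

View pics/c6.png

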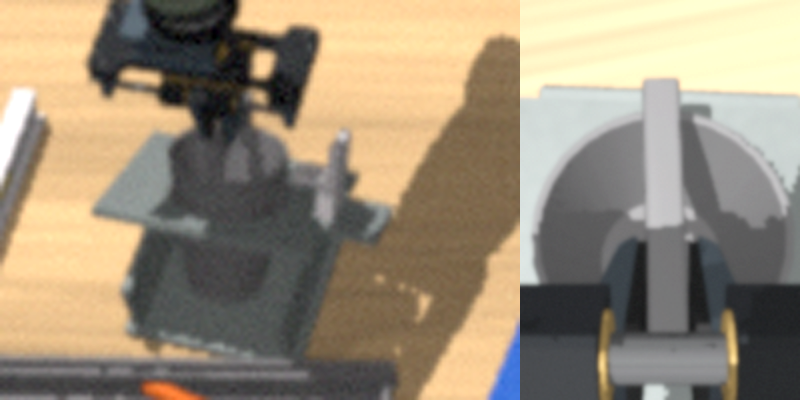

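Nested about 40 mm deep with no contact yet, and keeper still drawn back. Continuing down the axis in small steps, watching the force.

Request:
{"fn": "send_rows", "kwargs": {
  "grip": [-1,-1,-1,-1,-1,-1,-1,-1],
  "xyz": [
    [0.0008,-0.0001,-0.0014],
    [0.0016,-0.0003,-0.0028],
    [0.0024,-0.0004,-0.0042],
    [0.0032,-0.0006,-0.0056],
    [0.004,-0.0007,-0.007],
    [0.0048,-0.0009,-0.0084],
    [0.0048,-0.0009,-0.0084],
    [0.0048,-0.0009,-0.0084]
  ],
  "yaw": [0,0,0,0,0,0,0,0]
}}

```text
time_s: 8.43
ee_pos: [559.8, -216.2, 175.4]
ee_rot: [-180.0, 0.0, 169.8]
force: [-3.6, -0.4, 5.3]
gripper_width: 13.3
gripper_force: 5.1
```

Request:
{"fn": "send_rows", "kwargs": {
  "grip": [-1,-1,-1,-1,-1],
  "xyz": [
    [0.0008,-0.0001,-0.0014],
    [0.0016,-0.0003,-0.0028],
    [0.0024,-0.0004,-0.0042],
    [0.0024,-0.0004,-0.0042],
    [0.0024,-0.0004,-0.0042]
  ],
  "yaw": [0,0,0,0,0]
}}

```text
time_s: 8.85
ee_pos: [562.3, -216.6, 170.8]
ee_rot: [-180.0, 0.0, 169.8]
force: [-3.3, -0.3, 5.6]
gripper_width: 13.3
gripper_force: 5.1
```

```bash
cat >> h.py <<'E'
def check(f,yaw=-10,mouth=(571.5,-218,128)):
    w=snap('wrist',f);g=w['frame'].mean(2);st=env.state();print(st['ee_pos'].round(1),st['force'].round(1))
    c=g[100:260,318:330].mean(1);dd=np.abs(c[3:]-c[:-3]);print('edges',[(i+101.5,round(dd[i])) for i in range(1,len(dd)-1) if dd[i]>15 and dd[i]>=dd[i-1] and dd[i]>dd[i+1]])
    y=np.radians(yaw);e=np.array([np.cos(y),np.sin(y),0]);k=np.array([0,0,1.]);s,co=np.sin(.52),np.cos(.52);Z=co*k-s*e;X=co*e+s*k
    for d in (45,50,55,60,65,70):
        P=lambda x,z:np.array(proj(w,np.array(mouth)+X*x+Z*(z-d))).round(1)
        print(d,'barend',P(-54,118),'bar hi end',P(54,118),'rim',P(-54,85))
    return w
E
python3 - <<'E'
from h import *
w=check('w7')
cv2.imwrite('pics/c7.png',cv2.convertScaleAbs(cv2.resize(w['frame'][100:300,210:440,::-1],None,fx=3,fy=3),alpha=1.3))
E
```

```text
[ 562.2 -216.6  170.8] [-2.  -0.3  4.7]
edges [(138.5, 38), (212.5, 47)]
45 barend [323.1 127.6] bar hi end [323.6 289.7] rim [323.3 147.8]
50 barend [323.2 131.1] bar hi end [323.7 289.2] rim [323.3 150.3]
55 barend [323.2 134.4] bar hi end [323.7 288.7] rim [323.3 152.8]
60 barend [323.2 137.5] bar hi end [323.7 288.2] rim [323.3 155.2]
65 barend [323.2 140.5] bar hi end [323.7 287.8] rim [323.3 157.4]
70 barend [323.2 143.4] bar hi end [323.7 287.4] rim [323.3 159.6]
```

View pics/c7.png

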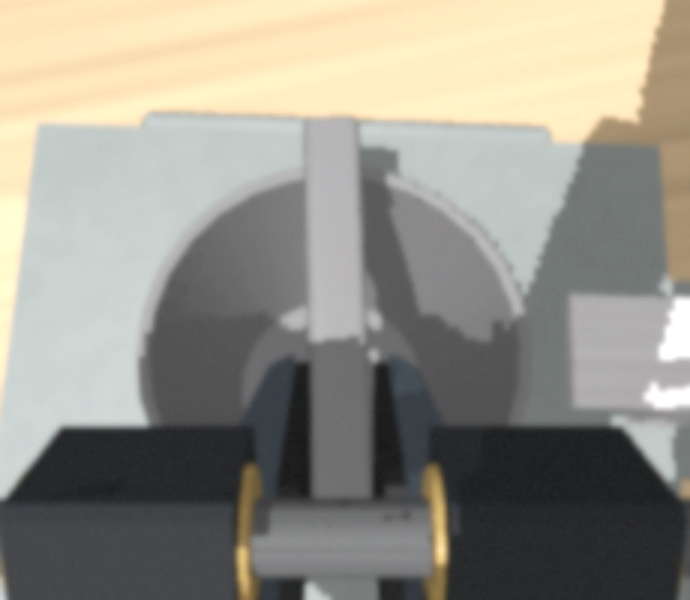

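The bar's low end is at (322,139), the rim's low edge at (322,157), and the rim sides at about (257,220) and (385,220). The plate's low corners are at (223,142) and (430,149). I'll use the plate corners and the rim width to fix the depth.

```bash
python3 - <<'E'
from h import *
w=load('w7');k=np.array([0,0,1.])
for yaw,m in((-10,(571.5,-218,128)),(-12,(571.5,-218,128)),(-10,(575,-218,128))):
    m=np.array(m);y=np.radians(yaw);e=np.array([np.cos(y),np.sin(y),0]);s,c=np.sin(.52),np.cos(.52);Z=c*k-s*e;X=c*e+s*k;Y=np.cross(Z,X)
    P=lambda x,y,z:np.array(proj(w,m+X*x+Y*y+Z*z))
    print(yaw,m,'corners',P(-75,100,0).round(),P(-75,-100,0).round(),'keeper lip tip',P(15,60,30).round(),P(-15,60,30).round())
    for d in(50,55,60,65):
        R=np.array([P(54*np.cos(a),54*np.sin(a),85-d) for a in np.linspace(0,6.28,200)]);print(d,R[:,0].min().round(1),R[:,0].max().round(1),'top',R[:,1].min().round(1))
# precise plate edge/rim edges
g=w['frame'].mean(2)
for v in(205,212,220): print(v,g[v,250:264].round(),g[v,378:394].round())
E
```

```text
-10 [ 571.5 -218.   128. ] corners [427. 145.] [220. 146.] keeper lip tip [400. 234.] [397. 197.]
50 254.3 392.7 top 150.3
55 255.8 391.2 top 152.8
60 257.3 389.8 top 155.2
65 258.7 388.4 top 157.4
-12 [ 571.5 -218.   128. ] corners [429. 149.] [222. 142.] keeper lip tip [400. 237.] [398. 200.]
50 254.8 393.2 top 150.3
55 256.2 391.6 top 152.8
60 257.6 390.1 top 155.2
65 258.8 388.6 top 157.4
-10 [ 575 -218  128] corners [427. 149.] [221. 149.] keeper lip tip [400. 238.] [398. 201.]
50 255.4 393.2 top 154.5
55 256.9 391.7 top 156.9
60 258.3 390.3 top 159.2
65 259.7 388.9 top 161.4
205 [162. 161. 161. 161. 163. 163. 157. 148. 142. 138. 126. 100.  76.  67.] [ 99. 100. 106. 111. 108. 102.  97.  91.  90.  89.  90.  90.  90.  90.
  89.  90.]
212 [162. 163. 163. 162. 161. 157. 147. 132. 106.  85.  73.  67.  65.  63.] [65. 66. 65. 68. 73. 80. 83. 84. 85. 88. 89. 90. 89. 90. 89. 90.]
220 [163. 163. 163. 163. 158. 143. 113.  90.  81.  75.  68.  65.  64.  63.] [65. 66. 66. 66. 72. 79. 83. 84. 86. 88. 90. 91. 90. 91. 91. 91.]
```

```bash
python3 - <<'E'
from h import *
w=load('w7');k=np.array([0,0,1.]);g=w['frame'].mean(2)
m=np.array((571.5,-218,128.));y=np.radians(-12);e=np.array([np.cos(y),np.sin(y),0]);s,c=np.sin(.52),np.cos(.52);Z=c*k-s*e;X=c*e+s*k;Y=np.cross(Z,X)
print('g in outer',[round(float((env.state()['ee_pos']+[0,0,19]-m)@q),1) for q in(X,Y,Z)])
for d in(50,55,60,65):
  for dx in(0,4):
    R=np.array([proj(w,m+X*(54*np.cos(a)+dx)+Y*54*np.sin(a)+Z*(85-d)) for a in np.linspace(0,6.28,2000)])
    o=[d,dx,R[:,1].min().round(1)]
    for v in(185,195,205):
        q=R[abs(R[:,1]-v)<.5][:,0];l,r=q[q<320].mean(),q[q>320].mean();o+=[(v,round(l,1),round(r,1),round(r-l,1))]
    print(*o)
for v in(185,195,205): print(v,g[v,256:272].round(),g[v,370:390].round())
E
```

```text
g in outer [22.6, -0.6, 58.3]
50 0 150.3 (185, np.float64(263.6), np.float64(384.2), np.float64(120.6)) (195, np.float64(259.0), np.float64(388.9), np.float64(129.9)) (205, np.float64(256.1), np.float64(391.8), np.float64(135.7))
50 4 154.8 (185, np.float64(266.2), np.float64(381.3), np.float64(115.1)) (195, np.float64(260.6), np.float64(387.0), np.float64(126.4)) (205, np.float64(256.9), np.float64(390.7), np.float64(133.9))
55 0 152.8 (185, np.float64(265.8), np.float64(381.7), np.float64(115.9)) (195, np.float64(260.8), np.float64(386.8), np.float64(126.0)) (205, np.float64(257.8), np.float64(389.9), np.float64(132.1))
55 4 157.2 (185, np.float64(268.6), np.float64(378.7), np.float64(110.0)) (195, np.float64(262.6), np.float64(384.8), np.float64(122.2)) (205, np.float64(258.7), np.float64(388.8), np.float64(130.1))
60 0 155.2 (185, np.float64(268.1), np.float64(379.3), np.float64(111.2)) (195, np.float64(262.7), np.float64(384.7), np.float64(122.0)) (205, np.float64(259.4), np.float64(388.1), np.float64(128.7))
60 4 159.5 (185, np.float64(271.0), np.float64(376.1), np.float64(105.
[... 399 characters left out ...]
.2)) (195, np.float64(266.5), np.float64(380.5), np.float64(114.0)) (205, np.float64(262.0), np.float64(385.0), np.float64(123.0))
185 [158. 158. 159. 159. 159. 159. 159. 158. 155. 149. 144. 141. 137. 127.
 108.  89.] [107. 117. 130. 140. 143. 140. 134. 131. 137. 146. 150. 151. 151. 150.
 150. 150. 150. 149. 142. 126.]
195 [162. 162. 161. 157. 149. 142. 140. 133. 117.  90.  73.  70.  70.  71.
  70.  70.] [102. 103. 103. 103. 103. 103. 107. 121. 135. 142. 140. 131. 119. 120.
 138. 137. 115.  97.  91.  92.]
205 [157. 148. 142. 138. 126. 100.  76.  67.  66.  67.  68.  67.  67.  68.
  68.  68.] [101.  99. 101.  99.  97.  97.  97.  97.  99. 100. 106. 111. 108. 102.
  97.  91.  90.  89.  90.  90.]
```

Holder pose confirmed: mouth (571.5,-218), yaw -12°. Rim chord widths of 111/122/128 px fit a depth of about 60 mm. So the tub slid roughly 8 mm down in the pads and the follower is already sinking at about 6 N. Press 4.5 mm more.

Request:
{"fn": "send_rows", "kwargs": {
  "grip": [-1,-1,-1,-1,-1,-1],
  "xyz": [
    [0.0006,-0.0001,-0.001],
    [0.0011,-0.0002,-0.002],
    [0.0017,-0.0003,-0.003],
    [0.0022,-0.0004,-0.0039],
    [0.0022,-0.0004,-0.0039],
    [0.0022,-0.0004,-0.0039]
  ],
  "yaw": [0,0,0,0,0,0]
}}

```text
time_s: 9.4
ee_pos: [564.7, -216.8, 167.1]
ee_rot: [180.0, 0.1, 169.8]
force: [-2.2, 0.3, 5.8]
gripper_width: 13.1
gripper_force: 5.0
```

```bash
cat > m.py <<'E'
from h import *
import sys
w=snap('wrist',sys.argv[1]);k=np.array([0,0,1.]);g=w['frame'].mean(2)
m=np.array((571.5,-218,128.));y=np.radians(-12);e=np.array([np.cos(y),np.sin(y),0]);s,c=np.sin(.52),np.cos(.52);Z=c*k-s*e;X=c*e+s*k;Y=np.cross(Z,X)
st=env.state();print(st['time_s'],st['ee_pos'].round(1),st['force'].round(1),'g in outer',[round(float((st['ee_pos']+[0,0,19]-m)@q),1) for q in(X,Y,Z)])
for d in(55,60,65,70):
    R=np.array([proj(w,m+X*54*np.cos(a)+Y*54*np.sin(a)+Z*(85-d)) for a in np.linspace(0,6.28,2000)])
    o=[d,'top',R[:,1].min().round(1),'barend',round(proj(w,m-X*54+Z*(118-d))[1],1)]
    for v in(185,195,205):
        q=R[abs(R[:,1]-v)<.5][:,0];l,r=q[q<320].mean(),q[q>320].mean();o+=[v,*np.round([l,r,r-l],1).tolist()]
    print(*o)
for v in(185,195,205): print(v,g[v,256:274].astype(int).tolist(),g[v,368:392].astype(int).tolist())
print(g[130:146,318:330].mean(1).astype(int).tolist(), 'col300',g[150:170,300].astype(int).tolist())
E
python3 m.py w8
```

```text
9.45 [ 564.6 -216.8  167.1] [-3.3 -0.1  6. ] g in outer [22.8, -0.3, 53.9]
55 top 150.3 barend 131.2 185 263.4 383.7 120.4 195 258.7 388.4 129.7 205 255.9 391.3 135.3
60 top 152.8 barend 134.5 185 265.6 381.3 115.7 195 260.6 386.3 125.7 205 257.6 389.4 131.9
65 top 155.1 barend 137.6 185 267.8 378.9 111.2 195 262.5 384.3 121.8 205 259.2 387.6 128.5
70 top 157.4 barend 140.6 185 270.0 376.5 106.5 195 264.3 382.3 118.0 205 260.7 385.9 125.2
185 [159, 160, 160, 160, 160, 161, 160, 159, 157, 150, 144, 141, 138, 130, 115, 94, 82, 78] [104, 104, 105, 109, 119, 133, 142, 143, 140, 135, 135, 144, 150, 151, 151, 150, 150, 150, 150, 151, 149, 139, 116, 96]
195 [162, 162, 161, 158, 152, 145, 142, 136, 124, 100, 79, 72, 71, 72, 71, 71, 71, 71] [104, 103, 103, 102, 103, 102, 103, 103, 103, 108, 123, 137, 142, 138, 131, 121, 112, 109, 105, 97, 93, 92, 92, 92]
205 [161, 153, 145, 140, 131, 111, 84, 69, 65, 66, 67, 67, 67, 68, 68, 67, 68, 69] [101, 101, 100, 100, 100, 99, 100, 99, 99, 99, 98, 99, 96, 97, 95, 89, 85, 85, 87, 88, 90, 89, 90, 89]
[179, 179, 179, 180, 180, 179, 170, 151, 134, 132, 137, 139, 139, 139, 139, 139] col300 [154, 154, 154, 154, 155, 155, 154, 150, 145, 142, 140, 132, 115, 100, 94, 93, 92, 92, 92, 93]
```

The depth now reads 64–65 mm by rim chords and bar end, and the tub moved with the tool. Press done, so release and rise clear.

Request:
{"fn": "send_rows", "kwargs": {
  "grip": [-0.4,-0.4,-0.1,0,0,0,0,0],
  "xyz": [
    [0,0,0],
    [0,0,0],
    [0,0,0],
    [0,0,0],
    [0,0,0.02],
    [0,0,0.05],
    [0,0,0.085],
    [0,0,0.12]
  ],
  "yaw": [0,0,0,0,0,0,0,-2]
}}

```text
time_s: 10.12
ee_pos: [564.1, -216.6, 287.0]
ee_rot: [180.0, -0.1, 167.8]
force: [0.2, -0.0, -0.1]
gripper_width: 45.4
gripper_force: 0.0
```

Request:
{"fn": "send_rows", "kwargs": {
  "grip": [0,-1,-1,-1,-1,-1,-1,-1],
  "xyz": [
    [0,0.03,0],
    [0.002,0.065,0],
    [0.004,0.1,0],
    [0.005,0.125,0],
    [0.005,0.135,0],
    [0.005,0.135,0],
    [0.005,0.135,0],
    [0.005,0.135,0]
  ],
  "yaw": [0,0,0,0,0,0,0,0]
}}

```text
time_s: 10.78
ee_pos: [569.5, -83.1, 286.3]
ee_rot: [-180.0, -0.0, 167.8]
force: [-0.0, -0.2, -0.2]
gripper_width: 2.3
gripper_force: 0.0
```

```bash
python3 - <<'E'
from h import *
w=snap('wrist','w9');s=snap('scene','s9');st=env.state();print(st['time_s'],st['ee_pos'],st['ee_rot'],st['force'].round(1))
a=cv2.resize(s['frame'][170:270,200:310],(440,400),interpolation=cv2.INTER_CUBIC)
b=cv2.resize(w['frame'],(640,400))[100:400,0:360];b=cv2.resize(b,(360,300));b=np.vstack([b,np.zeros((100,360,3),np.uint8)])
cv2.imwrite('pics/c9.png',cv2.convertScaleAbs(np.hstack([a,b])[:,:,::-1],alpha=1.4))
E
```

```text
10.8833 [569.46666364 -83.26063096 286.27013651] [-1.79978525e+02 -7.91528646e-03  1.67729267e+02] [ 0.2  0.2 -0.2]
```

View pics/c9.png

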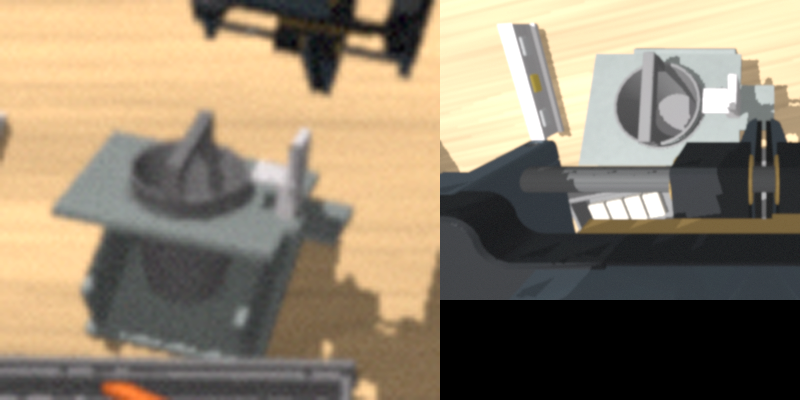

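The tub sits straight in the mouth, keeper still back. In wrist full-image coordinates the rim spans x 176–264 and y 163–246 or so, and the bar runs from (208,153) to (209,245). One quick depth cross-check from this clear view.

```bash
python3 - <<'E'
from h import *
w=load('w9');k=np.array([0,0,1.])
m=np.array((571.5,-218,128.));y=np.radians(-12);e=np.array([np.cos(y),np.sin(y),0]);s,c=np.sin(.52),np.cos(.52);Z=c*k-s*e;X=c*e+s*k;Y=np.cross(Z,X)
P=lambda x,y,z:np.array(proj(w,m+X*x+Y*y+Z*z)).round(1)
print('corners',[P(a,b,0).tolist() for a in(-75,75) for b in(-100,100)],'tab',P(0,104,60))
for d in(55,60,65,70):
    R=np.array([P(54*np.cos(a),54*np.sin(a),85-d) for a in np.linspace(0,6.28,400)]);print(d,R.min(0),R.max(0),'bar',P(-54,0,118-d),P(54,0,118-d))
g=w['frame'].mean(2).astype(int)
print('row200',g[200,168:186].tolist(),g[200,255:272].tolist());print('col208',g[142:160,208].tolist(),g[236:256,208].tolist())
print('col195 plate/rim',g[150:172,195].tolist(),g[236:256,200].tolist(),g[236:256,216].tolist())
E
```

```text
corners [[155.8, 154.5], [300.5, 153.8], [139.1, 265.7], [298.5, 265.1]] tab [298.5 194.7]
55 [170.3 160. ] [259.6 246.5] bar [208.5 149. ] [198.8 243.8]
60 [172.5 161.5] [260.5 246.8] bar [210.2 150.8] [200.8 244.2]
65 [174.6 163. ] [261.4 247.2] bar [211.9 152.5] [202.7 244.6]
70 [176.6 164.4] [262.3 247.5] bar [213.5 154.3] [204.6 245.1]
row200 [151, 151, 151, 151, 150, 147, 140, 131, 117, 92, 68, 61, 61, 60, 59, 59, 61, 60] [86, 99, 114, 125, 120, 98, 95, 143, 187, 203, 205, 205, 205, 205, 205, 205, 205]
col208 [174, 176, 176, 175, 169, 156, 140, 139, 143, 140, 133, 131, 132, 133, 133, 133, 133, 133] [130, 128, 128, 127, 121, 110, 91, 84, 96, 116, 130, 138, 144, 149, 151, 151, 151, 152, 152, 153]
col195 plate/rim [148, 149, 149, 148, 147, 147, 146, 146, 146, 145, 146, 146, 146, 147, 147, 148, 148, 147, 143, 139, 134, 127] [133, 134, 133, 134, 131, 124, 122, 130, 140, 148, 151, 152, 151, 152, 152, 152, 154, 154, 154, 154] [56, 56, 56, 55, 56, 56, 61, 70, 84, 94, 108, 130, 141, 146, 150, 152, 153, 153, 153, 153]
```

Depth reads about 65 mm again. Lower the closed fingers outside the tab.

Request:
{"fn": "send_rows", "kwargs": {
  "grip": [-1,-1,-1,-1,-1,-1],
  "xyz": [
    [0,0,-0.035],
    [0,0,-0.07],
    [0,0,-0.1],
    [0,0,-0.118],
    [0,0,-0.118],
    [0,0,-0.118]
  ],
  "yaw": [0,0,0,0,0,0]
}}

```text
time_s: 11.38
ee_pos: [569.2, -82.7, 168.0]
ee_rot: [-180.0, -0.1, 167.8]
force: [1.0, -0.9, 0.9]
gripper_width: 0.5
gripper_force: 0.0
```

Request:
{"fn": "send_rows", "kwargs": {
  "grip": [-1,-1,-1,-1,-1,-1,-1,-1],
  "xyz": [
    [-0.0008,-0.004,0],
    [-0.0017,-0.008,0],
    [-0.0025,-0.012,0],
    [-0.0034,-0.016,0],
    [-0.0042,-0.02,0],
    [-0.005,-0.024,0],
    [-0.0059,-0.028,0],
    [-0.0059,-0.028,0]
  ],
  "yaw": [0,0,0,0,0,0,0,0]
}}

```text
time_s: 12.05
ee_pos: [563.8, -110.2, 169.0]
ee_rot: [180.0, 0.1, 167.8]
force: [0.3, 2.5, 1.6]
gripper_width: 0.5
gripper_force: 0.9
```

Request:
{"fn": "send_rows", "kwargs": {
  "grip": [-1,-1,-1,-1,-1,-1],
  "xyz": [
    [-0.0004,-0.002,0],
    [-0.0008,-0.004,0],
    [-0.0013,-0.006,0],
    [-0.0017,-0.008,0],
    [-0.0021,-0.01,0],
    [-0.0021,-0.01,0]
  ],
  "yaw": [0,0,0,0,0,0]
}}

```text
time_s: 12.55
ee_pos: [561.5, -120.3, 168.5]
ee_rot: [-180.0, 0.0, 167.8]
force: [0.8, 1.9, 3.1]
gripper_width: 0.3
gripper_force: 1.2
```

Request:
{"fn": "send_rows", "kwargs": {
  "grip": [-1,-1,-1],
  "xyz": [
    [-0.0003,-0.0015,0],
    [-0.0005,-0.0025,0],
    [-0.0005,-0.0025,0]
  ],
  "yaw": [0,0,0]
}}

```text
time_s: 12.8
ee_pos: [560.9, -122.6, 168.4]
ee_rot: [-180.0, 0.0, 167.8]
force: [1.3, 1.5, 2.4]
gripper_width: 0.8
gripper_force: 1.3
```

Request:
{"fn": "send_rows", "kwargs": {
  "grip": [-1,-1,-1,-1],
  "xyz": [
    [-0.0003,-0.0015,0],
    [-0.0005,-0.0025,0],
    [-0.0006,-0.003,0],
    [-0.0006,-0.003,0]
  ],
  "yaw": [0,0,0,0]
}}

```text
time_s: 13.13
ee_pos: [560.3, -125.4, 168.4]
ee_rot: [180.0, -0.0, 167.8]
force: [1.2, 2.6, 2.7]
gripper_width: 0.3
gripper_force: 1.6
```

```bash
python3 - <<'E'
from h import *
w=snap('wrist','w10');st=env.state();print(st['ee_pos'],st['force'].round(1))
m=np.array((571.5,-218,128.));y=np.radians(-12);k=np.array([0,0,1.]);e=np.array([np.cos(y),np.sin(y),0]);s,c=np.sin(.52),np.cos(.52);Z=c*k-s*e;X=c*e+s*k;Y=np.cross(Z,X)
for t in(60,40,35):print('tip',t,proj(w,m+X*-15+Y*t+Z*33),proj(w,m+X*15+Y*t+Z*33))
print('tab',proj(w,m+X*-20+Y*84+Z*75),proj(w,m+X*-20+Y*74+Z*75))
cv2.imwrite('pics/c10.png',cv2.convertScaleAbs(cv2.resize(w['frame'][100:300,120:380,::-1],None,fx=3,fy=3),alpha=1.2))
E
```

```text
[ 560.33005678 -125.40107501  168.46514619] [0.9 2.8 2.4]
tip 60 (np.float64(288.48980304582244), np.float64(222.11336865687701)) (np.float64(287.4765065362944), np.float64(259.7372682803243))
tip 40 (np.float64(263.91498751022607), np.float64(222.20210774571459)) (np.float64(262.0988118305183), np.float64(259.82679663925734))
tip 35 (np.float64(257.7717007006557), np.float64(222.22429101187825)) (np.float64(255.75483292669298), np.float64(259.8491771599058))
tab (np.float64(316.72268742597464), np.float64(204.0470718635338)) (np.float64(301.870309267804), np.float64(204.10129307241615))
```

View pics/c10.png

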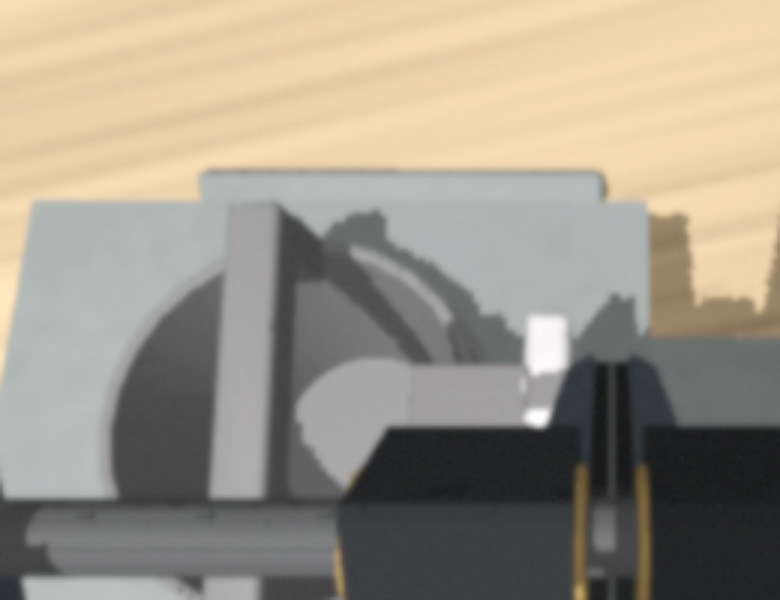

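The lip tip is at (257,222), over the rim, matching "fully in" (258,222). Nudge for the hard stop.

Request:
{"fn": "send_rows", "kwargs": {
  "grip": [-1,-1,-1],
  "xyz": [
    [-0.0002,-0.001,0],
    [-0.0004,-0.002,0],
    [-0.0004,-0.002,0]
  ],
  "yaw": [0,0,0]
}}

```text
time_s: 13.43
ee_pos: [560.3, -125.5, 168.5]
ee_rot: [179.8, -0.0, 167.8]
force: [2.5, 7.5, 2.2]
gripper_width: 0.2
gripper_force: 4.1
```

Hard stop reached: the force rose to 7.5 N with no travel. Back off and rise.

Request:
{"fn": "send_rows", "kwargs": {
  "grip": [-1,-1,-1,-1,-1,-1,-1,-1],
  "xyz": [
    [0.002,0.01,0],
    [0.005,0.025,0],
    [0.008,0.04,0],
    [0.008,0.04,0.03],
    [0.008,0.04,0.065],
    [0.008,0.04,0.1],
    [0.008,0.04,0.12],
    [0.008,0.04,0.12]
  ],
  "yaw": [0,0,0,0,0,0,0,0]
}}

```text
time_s: 14.1
ee_pos: [569.7, -88.4, 293.4]
ee_rot: [-179.9, 0.5, 167.8]
force: [-0.1, 0.3, -0.1]
gripper_width: 0.8
gripper_force: 0.0
```

```bash
python3 - <<'E'
from h import *
w=snap('wrist','w11');st=env.state();print(st['time_s'],st['ee_pos'],st['force'].round(1))
m=np.array((571.5,-218,128.));y=np.radians(-12);k=np.array([0,0,1.]);e=np.array([np.cos(y),np.sin(y),0]);s,c=np.sin(.52),np.cos(.52);Z=c*k-s*e;X=c*e+s*k;Y=np.cross(Z,X)
P=lambda x,y,z:np.array(proj(w,m+X*x+Y*y+Z*z)).round(1)
for d in(60,65,70):
    R=np.array([P(54*np.cos(a),54*np.sin(a),85-d) for a in np.linspace(0,6.28,400)]);print(d,R.min(0),'bar',P(-54,0,118-d))
l=P(0,35,33);t=P(0,40,33);print('tip35',l,'tip40',t)
g=w['frame'].mean(2).astype(int);v=int(l[1]);print(v,g[v,int(l[0])-10:int(l[0])+12].tolist())
x=int(P(-54,0,53)[0]);print(x,g[140:170,x].tolist());print(g[200,160:190].tolist())
E
```

```text
14.15 [568.57983204 -88.09966173 290.43921274] [-0.2  0.9  0.1]
60 [179.5 158.5] bar [216.7 147.9]
65 [181.5 160. ] bar [218.2 149.7]
70 [183.4 161.4] bar [219.7 151.3]
tip35 [249.  197.2] tip40 [253.1 197.2]
197 [134, 134, 134, 134, 134, 135, 134, 135, 139, 164, 192, 204, 205, 204, 205, 204, 205, 205, 204, 205, 204, 205]
218 [176, 174, 173, 168, 157, 142, 139, 142, 138, 129, 128, 128, 128, 127, 127, 127, 128, 127, 128, 127, 127, 127, 126, 127, 125, 126, 126, 126, 124, 124]
[149, 149, 148, 148, 149, 149, 150, 150, 151, 151, 150, 151, 151, 151, 150, 150, 149, 148, 148, 147, 142, 134, 121, 96, 72, 61, 59, 60, 59, 59]
```

Keeper tip is at 35 mm, the tub still reads about 65 mm deep, and the arm is clear. Handing in.

```bash
python3 -c "
from workcell import env
print(env.job_done())"
```

```text
the job is handed in; nothing more can be done
None
```

The job is handed in: the grey tub is nested about 65 mm deep with its bar along the slope, the keeper is against its hard stop and the arm is clear; these are my camera and force readings, as hand-in returned no verdict.

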